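Charge the hand-pumped air unit and shut it off

ROBOT

A 6-joint arm with a two-finger parallel gripper is mounted at the origin on a cart in front of the work surface, level with it; the furniture and walls round the work are solid. World frame = base frame: x ahead of the robot, y to its left, z up, the work surface at z = 0. Lengths are in mm, angles in rad, forces in N, time in s.
With the tool pointing down it reaches from about 275 to 1000 mm from the base axis. Payload 8.4 kg.
Tool frame: the origin (TCP) lies at the very end of the fingers, on their centre line; the grasp point (between the pads) lies 19 mm behind it; y points along the fingers, x is the direction in which the jaws open and shut, and the axes are right-handed (so a half turn about y gives the same grasp; the last joint's range is limited). The gripper opens to 85 mm and grips with 20 to 120 N. Pads are 22 mm wide; open, the fingers measure 114 mm over their backs; the gripper's body (76 mm by 85 mm) begins 54 mm behind the grasp point. The pads swing forward as they close: fully open they stand 13 mm farther back than shut.
Start: joints at [1.252, 0.353, 1.633, -0, 1.155, -0.002], TCP at [194.703, 593.901, 231.281] pointing down, gripper open.
Joint ranges: [-2.63, 2.63], [-0.92, 2.1], [0.06, 2.66], [-1.3, 4.44], [0, 2.69], [-3.02, 3.02]. Speed limits (rad/s): [2.22, 2.22, 2.79, 3.14, 3.14, 3.14].

INTERFACE

Orientations are given as [roll, pitch, yaw] about the fixed x, y, z axes, in that order (R = Rz(yaw) Ry(pitch) Rx(roll)).
In Python, from rig import r gives the robot as it stands.
- The arm moves only by the tool servo_tool, never from a script. Its argument "motion" is a list of rows, each a list of 7 numbers: the opening, from -1 (shut) to 1 (fully open), then the shift along the tool's x, y, z in m, then the turn, a rotation vector about the tool's x, y, z in units of 10 degrees (1.0 is 10 degrees). A call has 1 to 12 rows; each row is the pose to reach, as a shift and turn from the pose commanded when the call began, along the tool's axes at that moment; what a row does not reach only later rows make up. A row lasts 1/8 s, in which the tool goes at most 62.5 mm and 10.7 degrees, less where a joint would pass 70% of its speed; a pose out of reach is approached as far as the arm can. A call with a gripper value outside its range is refused whole. The fingers move at their own pace and stop on an object; "grip_force" is the grip in N (left out, the last holds). Time passes only in rows, so rows that repeat a pose let the fingers close. It gives the time, the measured TCP pose, the force and the opening at its end, in the units of the state.
- r.sense(): the state, without advancing time (a new reading comes with each control period).
- r.grab_frame(name): name is "scene" or "top" or "wrist"; returns the picture (480x640x3 uint8, red, green, blue); there is no depth.
- r.calibration(name): a dict with "fx", "fy", "cx", "cy" (pixels), "R" (3x3) and "t" (3): a world point X has camera coordinates R X + t; the wrist camera has in their place "mount" (4x4, takes a point from camera to tool coordinates, whose origin is the TCP and whose axes are the tool frame's). Camera axes: x right, y down, z forward; pixel columns grow to the right and rows downward; lengths in mm; the calibration is good to about 2 mm. The wrist camera is an equidistant fisheye: a pixel r from the principal point sees the ray r / f radians off the axis. A picture is of the moment at which its call begins: read the wrist's pose just before it. calibration takes no time and is no camera call.
- r.sign_off(): hands the job in, once; it reports no verdict.
The state is a dict: "clock": time; "qpos": joint angles; "qvel": joint speeds; "joint_efforts": joint torques, N m; "eef_pos": TCP position; "tcp_rot": TCP orientation; "contact_force": force on the tool from outside, world axes, zero at the start; "wrist_torque": the same for the moment, N m; "opening": opening from 0.0 (shut) to 1.0 (fully open).
Only numpy, scipy, OpenCV 4.12 (cv2) and the standard library are available. Lean on these libraries where they do the work, as an engineer would, in place of code of your own. Each camera call takes 0.05 s, during which the arm holds its last target. There are 200 camera calls.

TASK

Charge the air unit by hand: with the fingertips, push its large mushroom-headed plunger right down and let it come right up again, over and over, until the indicator pin beside it stands fully out and rises no more, then push the flat shut-off lever round until it points to the unit's right-hand end. Do not touch the pin or press the small bleed button, and leave the loose things on the bench where they are; nothing needs to be gripped.

Things in the scene. Friction and masses are not known exactly. Their poses are not given: they have to be found in the camera images.
- charger: The air unit, bolted down: a dark steel base plate 140 x 220 x 10 mm carrying an aluminium block 64 x 176 mm, top 65 mm above the bench. Origin: centre of the plate's underside, on the bench. x points to its back, y to its left end, z up; its front (-x) faces roughly toward the robot. On it, from left to right: the plunger, the indicator pin, the shut-off lever; the bleed button is on a small step in front of the block.
- plunger_top (a point): Centre of the top of the pump plunger's black mushroom head (51 mm diameter), about 140 mm above the bench when released, at x 22, y +62 mm in the unit's frame. It moves straight down 25 mm on a return spring (4 N at the top, about 12 N at the bottom); below it is a dark steel sleeve 54 mm wide and 92 mm high.
- pump_plunger (a joint): Plunger travel in m: 0 released (up), 0.025 pressed fully down. It comes up by itself when let go. A ratchet inside works only with long strokes: press it to the bottom and let it rise fully each time. Strokes under about 60 per cent may not move the pin, and only strokes over 80 per cent bring it fully out.
- indicator_pin (a joint): How far the indicator pin has risen, in m. It starts anywhere between 0 and 0.016, rises about 7 mm (the first time anything from 1 to 12 mm) while the plunger goes down on each full stroke, stays where it is between strokes, and is fully out at 0.035, where further strokes do not move it. Fully out means more than 0.0315.
- pin_tip (a point): Top centre of the steel indicator pin, 11 mm diameter, at x 22, y -8 mm in the unit's frame: 79 mm above the bench at value 0, 114 mm when fully out. It leaves a dark collar 74 mm above the bench; when it is fully out a narrower neck 7 mm thick shows between pin and collar.
- shutoff_lever (a joint): Angle of the shut-off lever in rad about the vertical, anticlockwise from above: 0 it points to the unit's front (-x of the unit), 1.57 it points to the unit's right end (-y of the unit). It starts between 0 and 0.25, turns with light friction (about 1 N at its tip) and stays where it is left; pushed over means more than 1.35.
- lever_tip (a point): Top centre of the lever's black end block (26 mm long, 15 mm wide, 16 mm high, its top 96 mm and its underside 80 mm above the bench), 62 mm from the lever's pivot. Push it sideways, from its left.
- lever_pivot (a point): Pivot of the shut-off lever, at x 12, y -68 mm in the unit's frame, 86 mm above the bench. The flat steel arm between pivot and end block is 12 mm wide.
- bleed_button (a joint): Travel in m of the bleed button, 0 out, 0.005 pressed. It must not be pressed by more than 0.002.
- bleed_top (a point): Top centre of the small steel bleed button, 15 mm diameter, 45 mm above the bench, at x -26, y +18 mm in the unit's frame.
- screwdriver: Loose bystander: screwdriver 204 mm long, lying on the bench. Origin under its middle.
- tape_roll: Loose bystander: roll of tape 62 mm in diameter, 18 mm high, lying flat. Origin under its centre.
- stamp: Loose bystander: rubber stamp with a turned handle, standing, 58 mm high. Origin under its centre.
- plug_adapter: Loose bystander: plug adapter 56 x 44 x 30 mm. Origin under its centre.
- marker: Loose bystander: marker pen 135 mm long, lying. Origin under its middle.

How it is judged (in metres and radians):
On the way, in this order (a step that is already met when the one before it is completed fails the run):
1. the indicator pin has been pumped fully out (value of joint indicator_pin above 0.0315 m), for 0.2 s.
2. then the shut-off lever is pushed over to the right end (value of joint shutoff_lever above 1.35 rad), for 0.2 s.
At the end, for the whole second after the job is handed in: The indicator pin is fully out (more than 31.5 mm), the shut-off lever points to the unit's right end (more than 1.35 rad), the plunger is back up (within 3 mm) and the bleed button is out (within 1 mm) (value of joint indicator_pin above 0.0315 m and value of joint shutoff_lever above 1.35 rad and value of joint pump_plunger below 0.003 m and value of joint bleed_button below 0.001 m); the robot touches nothing.
It fails at once if the indicator pin was touched by the robot (contact force between indicator_pin and the fingers above 0.5 N or contact force between indicator_pin and the arm above 0.5 N).
It fails at once if the bleed button was pressed (value of joint bleed_button above 0.002 m).
It fails at once if a loose thing was lifted or shifted by more than 30 mm (distance of any of screwdriver, tape_roll, stamp, plug_adapter, marker from where it was at the start of the episode above 0.03 m).
It also fails if it takes over 48 s, if anything falls off the work surface, if the arm or the gripper's body presses on something with over 40 N, if the wrist force passes 120 N, or if a joint passes its speed limit or range.

## Working session

There is one attempt and no reset: what is moved stays moved. The work goes in short steps, Python scripts to look and compute and a tool call to move; the robot and the scene stay as the last step left them, time stands still between calls to the robot, and variables do not carry over. Pictures are saved under pics/ and viewed, on a budget of 10 in all, crops included, one or two more only if the job needs it, and the job is handed in when it is done.

Besides the shell and the picture viewer there is one more tool, called after "Emit:" as name(argument=value, ...), one argument or row to a line, values as JSON. servo_tool: Moves the arm, as the interface text tells. Its arguments: {"type":"object","properties":{"motion":{"type":"array","items":{"type":"array","items":{"type":"number"}}},"grip_force":{"type":"number"}},"required":["motion"]}

```bash
mkdir -p pics
python3 - <<'E'
from rig import r
import cv2
s=r.sense();print({k:s[k] for k in("clock","eef_pos","tcp_rot","opening","contact_force")})
for n in("scene","top"):
    cv2.imwrite(f"pics/{n}0.png",r.grab_frame(n)[:,:,::-1]);c=r.calibration(n);print(n,c)
print(r.calibration("wrist"))
E
```

```text
{'clock': 0.0, 'eef_pos': array([194.53808797, 593.44197313, 230.55247975]), 'tcp_rot': array([-1.57080565e+00,  1.41296560e-03,  1.25403586e+00]), 'opening': 1.0013860025575203, 'contact_force': array([-0.14449518,  0.07914797, -0.6637872 ])}
scene {'fx': 527.6252978339543, 'fy': 527.6252978339543, 'cx': 310.27891906300147, 'cy': 245.04364165900432, 'R': array([[-0.87074966, -0.49159353,  0.01143793],
       [-0.37499396,  0.64881331, -0.66213354],
       [ 0.31807948, -0.58084171, -0.74929857]]), 't': array([567.92247287, 195.37511511, 822.50096795])}
top {'fx': 617.0063325199862, 'fy': 617.0063325199862, 'cx': 314.3061562609504, 'cy': 240.29120980112944, 'R': array([[ 0.03664646, -0.99931544,  0.00506793],
       [-0.97155376, -0.0368148 , -0.23394009],
       [ 0.23396652,  0.00364931, -0.97223781]]), 't': array([ 98.1653624 , 600.37714064, 931.28150764])}
{'fx': 371.64829954431775, 'fy': 371.64829954431775, 'cx': 321.59360521906297, 'cy': 234.86031362655638, 'mount': array([[ 9.99999752e-01,  6.26914655e-04,  3.20273383e-04,
        -1.99259758e-01],
       [-1.47071015e-04, -2.58863798e-01,  9.65913823e-01,
        -1.42718495e+02],
       [ 6.88452715e-04, -9.65913630e-01, -2.58863641e-01,
         6.53587390e+01],
       [ 0.00000000e+00,  0.00000000e+00,  0.00000000e+00,
         1.00000000e+00]])}
```

View pics/top0.png

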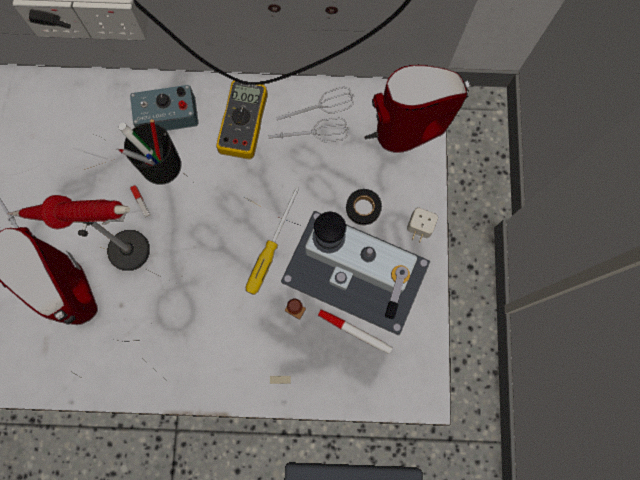

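View pics/scene0.png

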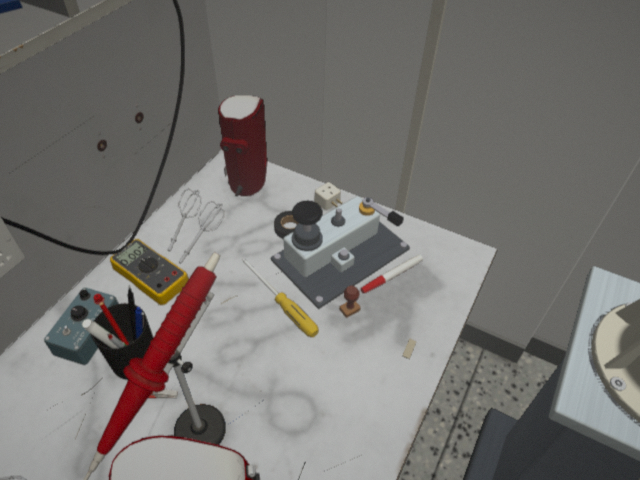

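The top view shows the unit at about (355,270): plunger (329,227), pin (368,254), lever pivot (400,271), lever tip (391,311) and bleed button (341,278). The stamp, marker and screwdriver lie in front and to the left. I'll enlarge this area to read the pixels more closely.

Run:
```python
import cv2
a=cv2.imread("pics/top0.png")[200:350,265:440]
b=cv2.imread("pics/scene0.png")[180:310,260:420]
a=cv2.resize(a,None,fx=4,fy=4,interpolation=cv2.INTER_CUBIC)
cv2.imwrite("pics/topc.png",a)
```

```text
(no output)
```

View pics/topc.png

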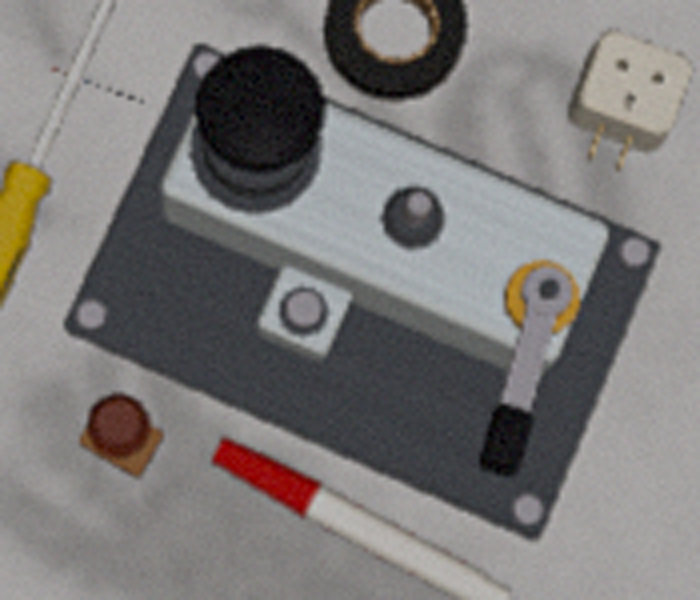

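Crop pixels: plate corners (66,328), (197,45), (659,243) and (540,539); plunger top (260,107), bleed (302,309), pivot (548,289), lever tip (506,434), pin (419,204). Next I'll fit the unit's pose to these.

```bash
cat > h.py <<'E'
import numpy as np
from scipy.spatial.transform import Rotation as Ro
def proj(c,X):
    p=np.asarray(X)@c["R"].T+c["t"]; return np.c_[c["fx"]*p[:,0]/p[:,2]+c["cx"],c["fy"]*p[:,1]/p[:,2]+c["cy"]]
def ray(c,uv,z):
    d=c["R"].T@[(uv[0]-c["cx"])/c["fx"],(uv[1]-c["cy"])/c["fy"],1]; o=-c["R"].T@c["t"]; return o+d*(z-o[2])/d[2]
def world(p,X):
    c,s=np.cos(p[2]),np.sin(p[2]); X=np.atleast_2d(X)
    return np.c_[p[0]+c*X[:,0]-s*X[:,1],p[1]+s*X[:,0]+c*X[:,1],X[:,2]]
E
python3 - <<'E'
from rig import r
from h import *
from scipy.optimize import least_squares
c=r.calibration("top")
px=lambda u,v:np.array([u/4+265,v/4+200])
uv=np.array([px(*q) for q in [(66,328),(197,45),(659,243),(540,539),(260,107),(302,309),(548,289)]])
M=np.array([[-70,110,10],[70,110,10],[70,-110,10],[-70,-110,10],[22,62,140],[-26,18,45],[12,-68,90]],float)
f=least_squares(lambda p:(proj(c,world(p,M))-uv).ravel(),[540,-60,-.4])
print(f.x,f.fun.reshape(-1,2).round(1).tolist())
p=f.x
for n,q in dict(pl=[22,62,140],pin=[22,-8,90],piv=[12,-68,86],bl=[-26,18,45]).items():print(n,world(p,q).round(1))
t=ray(c,px(506,434),96);print("tip",t);w=world(p,[12,-68,86])[0]
d=Ro.from_euler("z",-p[2]).apply(t-w);print("lever len/angle",np.hypot(*d[:2]),np.arctan2(-d[1],-d[0]))
for z in(79,85,90,95):
    k=Ro.from_euler("z",-p[2]).apply(ray(c,px(419,204),z)-[p[0],p[1],0]);print("pin z",z,k.round(1))
for n,q,z in(("stamp",(118,425),55),("marker red",(220,450),8),("tape",(395,30),18)):print(n,ray(c,px(*q),z).round())
s=r.sense();print(s["eef_pos"],s["tcp_rot"],Ro.from_euler("xyz",s["tcp_rot"]).as_matrix().round(3).tolist())
sc=r.calibration("scene");print(proj(sc,world(p,M)).round(0).tolist())
E
```

```text
[ 5.59056806e+02  4.78661958e+01 -3.80940154e-01] [[-1.4, 0.6], [-0.7, -1.0], [1.1, -0.4], [0.2, 0.9], [-0.0, -0.5], [0.6, 0.1], [0.2, 0.2]]
pl [[602.5  97.2 140. ]]
pin [[576.5  32.3  90. ]]
piv [[544.9 -19.7  86. ]]
bl [[541.6  74.2  45. ]]
tip [486.63856568  -2.59558414  96.        ]
lever len/angle 60.740211937909876 0.09512290440638871
pin z 79 [25.8 -8.  79. ]
pin z 85 [24.4 -8.  85. ]
pin z 90 [23.2 -8.  90. ]
pin z 95 [22. -8. 95.]
stamp [490. 148.  55.]
marker red [487. 107.   8.]
tape [671.  37.  18.]
[194.58915965 593.48357938 230.64811138] [-1.57081748e+00  1.24509813e-03  1.25400361e+00] [[0.312, -0.0, -0.95], [0.95, -0.001, 0.312], [-0.001, -1.0, -0.0]]
[[320.0, 306.0], [271.0, 256.0], [361.0, 204.0], [412.0, 245.0], [308.0, 208.0], [345.0, 251.0], [369.0, 199.0]]
```

Run:
```python
from rig import r
from h import *
R=Ro.from_euler("xyz",r.sense()["tcp_rot"]).as_matrix()
print((R.T@(np.array([602.5,97.2,165])-[194.7,593.9,231.3])).round(1))
```

```text
[-344.9   66.7 -542.2]
```

Emit:
servo_tool(
  motion=[
    [-1,-0.345,0,-0.542,0,0,0],
    [-1,-0.345,0,-0.542,0,0,0],
    [-1,-0.345,0,-0.542,0,0,0],
    [-1,-0.345,0,-0.542,0,0,0],
    [-1,-0.345,0,-0.542,0,0,0],
    [-1,-0.345,0,-0.542,0,0,0],
    [-1,-0.345,0,-0.542,0,0,0],
    [-1,-0.345,0,-0.542,0,0,0],
    [-1,-0.345,0.03,-0.542,0,0,0],
    [-1,-0.345,0.066,-0.542,0,0,0],
    [-1,-0.345,0.066,-0.542,0,0,0],
    [-1,-0.345,0.066,-0.542,0,0,0],
  ],
)

```text
clock: 1.6
eef_pos: [601.9, 95.3, 163.1]
tcp_rot: [-1.568, 0.002, 1.251]
contact_force: [-0.9, 0.4, -0.2]
opening: 0.005
```

Emit:
servo_tool(
  motion=[
    [-1,0,0.025,0,0,0,0],
    [-1,0,0.04,0,0,0,0],
    [-1,0,0.046,0,0,0,0],
    [-1,0,0.048,0,0,0,0],
    [-1,0,0.048,0,0,0,0],
  ],
)

```text
clock: 2.22
eef_pos: [602.9, 97.9, 119.0]
tcp_rot: [-1.573, -0.001, 1.255]
contact_force: [-0.6, -2.4, 10.3]
opening: 0.001
```

Run:
```python
from rig import r
import cv2
s=r.sense();print(s["clock"],s["eef_pos"],s["contact_force"])
im=cv2.resize(r.grab_frame("scene")[150:300,240:440],None,fx=4,fy=4,interpolation=cv2.INTER_CUBIC)
cv2.imwrite("pics/s1.png",im[:,:,::-1])
```

```text
2.225 [602.92180474  97.87613789 119.02733155] [-0.5809203  -2.38632246 10.30630241]
```

View pics/s1.png

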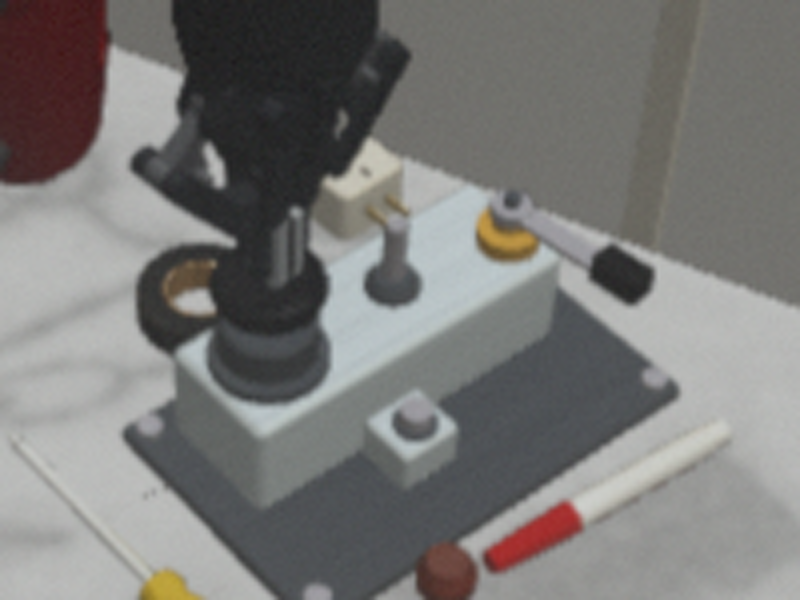

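The fingertips are centred on the mushroom head (270,280 in the crop), which is nearly down. The pin tip has risen to (396,225). Next I'll find the bottom stop.

Emit:
servo_tool(
  motion=[
    [-1,0,0.003,0,0,0,0],
    [-1,0,0.005,0,0,0,0],
    [-1,0,0.006,0,0,0,0],
    [-1,0,0.006,0,0,0,0],
  ],
)

```text
clock: 2.78
eef_pos: [603.1, 97.9, 114.7]
tcp_rot: [-1.574, -0.001, 1.255]
contact_force: [-5.3, -3.3, 23.9]
opening: -0.001
```

Emit:
servo_tool(
  motion=[
    [-1,0,-0.036,0,0,0,0],
    [-1,0,-0.036,0,0,0,0],
    [-1,0,-0.036,0,0,0,0],
    [-1,0,-0.01,0,0,0,0],
    [-1,0,0,0,0,0,0],
    [-1,0,0,0,0,0,0],
    [-1,0,-0.036,0,0,0,0],
    [-1,0,-0.036,0,0,0,0],
    [-1,0,-0.036,0,0,0,0],
    [-1,0,-0.01,0,0,0,0],
    [-1,0,0,0,0,0,0],
    [-1,0,0,0,0,0,0],
  ],
)

```text
clock: 4.28
eef_pos: [602.9, 97.6, 114.4]
tcp_rot: [-1.572, -0.001, 1.254]
contact_force: [-10.6, -1.2, 42.7]
opening: -0.001
```

Emit:
servo_tool(
  motion=[
    [-1,0,-0.036,0,0,0,0],
    [-1,0,-0.036,0,0,0,0],
    [-1,0,-0.036,0,0,0,0],
    [-1,0,-0.01,0,0,0,0],
    [-1,0,0,0,0,0,0],
    [-1,0,0,0,0,0,0],
    [-1,0,-0.036,0,0,0,0],
    [-1,0,-0.036,0,0,0,0],
    [-1,0,-0.036,0,0,0,0],
    [-1,0,-0.01,0,0,0,0],
    [-1,0,0,0,0,0,0],
    [-1,0,0,0,0,0,0],
  ],
)

```text
clock: 5.78
eef_pos: [602.8, 97.4, 114.5]
tcp_rot: [-1.572, -0.001, 1.254]
contact_force: [-11.0, -1.9, 45.1]
opening: -0.001
```

Emit:
servo_tool(
  motion=[
    [-1,0,-0.036,0,0,0,0],
    [-1,0,-0.036,0,0,0,0],
    [-1,0,-0.036,0,0,0,0],
    [-1,0,-0.01,0,0,0,0],
    [-1,0,0,0,0,0,0],
    [-1,0,0,0,0,0,0],
    [-1,0,-0.036,0,0,0,0],
    [-1,0,-0.036,0,0,0,0],
    [-1,0,-0.036,0,0,0,0],
    [-1,0,-0.036,0,0,0,0],
  ],
)

```text
clock: 7.02
eef_pos: [601.0, 97.0, 145.4]
tcp_rot: [-1.568, 0.002, 1.254]
contact_force: [-0.0, 0.1, 0.1]
opening: 0.004
```

Run:
```python
from rig import r
import cv2
s=r.sense();print(s["clock"],s["eef_pos"],s["contact_force"])
im=cv2.resize(r.grab_frame("scene")[150:300,240:440],None,fx=4,fy=4,interpolation=cv2.INTER_CUBIC)
cv2.imwrite("pics/s2.png",im[:,:,::-1])
```

```text
7.025 [601.00274683  97.03790286 145.39388649] [-0.02920709  0.13033567  0.13618591]
```

View pics/s2.png

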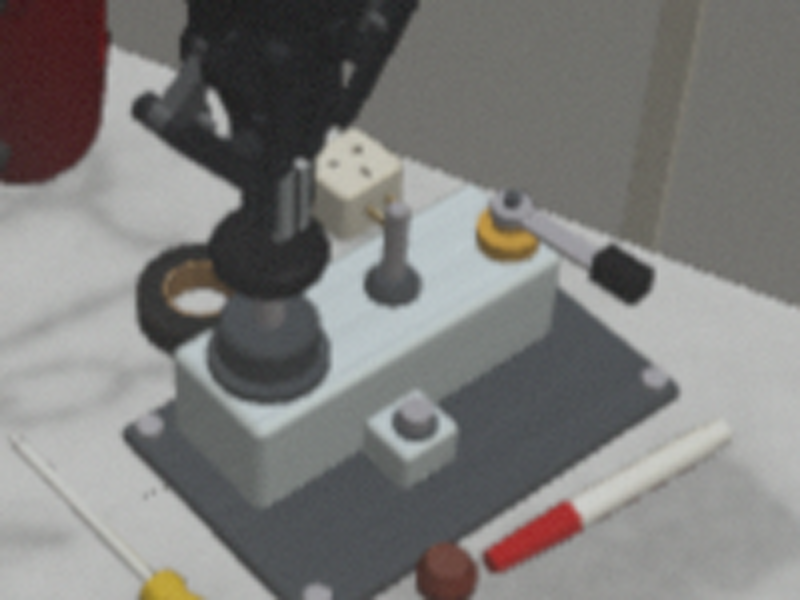

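The head is up and free, but the pin tip has only gone from about (396,225) to (397,210), with no neck showing. I'll work out the heights.

Run:
```python
from rig import r
from h import *
p=[559.06,47.87,-.381];c=r.calibration("scene")
for z in(74,79,85,90,95,100,105,110,114):
    q=proj(c,world(p,[22,-8,z]))[0];print(z,((q-[240,150])*4).round(0))
for z in(115,140): print(((proj(c,world(p,[22,62,z]))[0]-[240,150])*4).round())
```

```text
74 [396. 269.]
79 [397. 261.]
85 [398. 252.]
90 [398. 244.]
95 [399. 236.]
100 [400. 227.]
105 [400. 219.]
110 [401. 211.]
114 [401. 204.]
[273. 275.]
[274. 231.]
```

Emit:
servo_tool(
  motion=[
    [-1,0,0.026,0,0,0,0],
    [-1,0,0.036,0,0,0,0],
    [-1,0,0.036,0,0,0,0],
    [-1,0,0.036,0,0,0,0],
    [-1,0,-0.014,0,0,0,0],
    [-1,0,-0.014,0,0,0,0],
    [-1,0,-0.014,0,0,0,0],
    [-1,0,-0.014,0,0,0,0],
    [-1,0,-0.014,0,0,0,0],
    [-1,0,-0.014,0,0,0,0],
  ],
)

```text
clock: 8.32
eef_pos: [602.0, 97.2, 160.6]
tcp_rot: [-1.57, 0.0, 1.254]
contact_force: [0.1, 0.0, -0.0]
opening: 0.0
```

Run:
```python
from rig import r
import cv2
s=r.sense();print(s["clock"],s["eef_pos"],s["contact_force"])
im=cv2.resize(r.grab_frame("scene")[150:300,240:440],None,fx=4,fy=4,interpolation=cv2.INTER_CUBIC)
cv2.imwrite("pics/s3.png",im[:,:,::-1])
```

```text
8.325 [601.95584486  97.18338412 160.60247781] [ 0.09816226  0.02494826 -0.04866074]
```

View pics/s3.png

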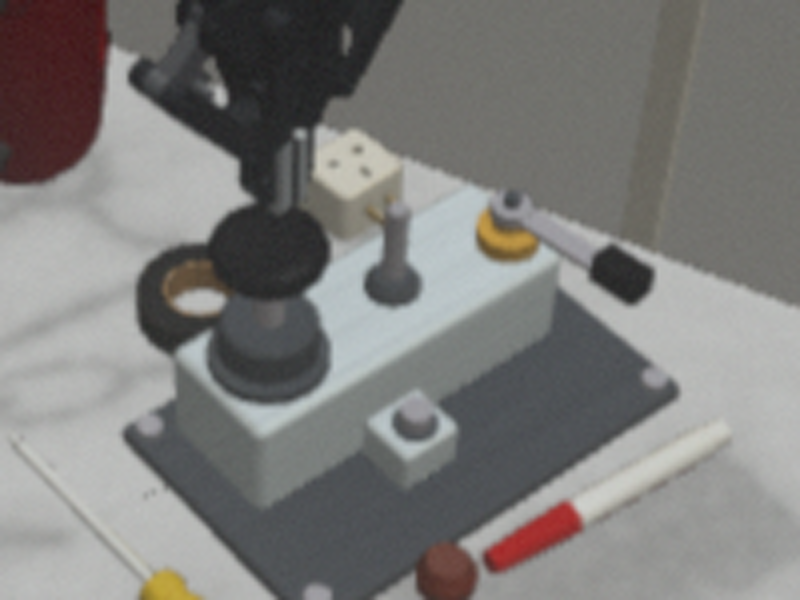

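The tip is unchanged since the previous picture, at about (397,207), which reads as roughly 112 mm. I'll check closer for movement and for the neck.

Run:
```python
import cv2,numpy as np
L=[cv2.imread(f"pics/{n}.png")[170:320,340:450] for n in("s1","s2","s3")]
o=cv2.imread("pics/scene0.png")[150:300,240:440]
L=[cv2.resize(o,None,fx=4,fy=4,interpolation=cv2.INTER_CUBIC)[170:320,340:450]]+L
cv2.imwrite("pics/m.png",cv2.convertScaleAbs(cv2.resize(np.hstack(L),None,fx=1.8,fy=3.6),alpha=1.4))
```

```text
(no output)
```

View pics/m.png

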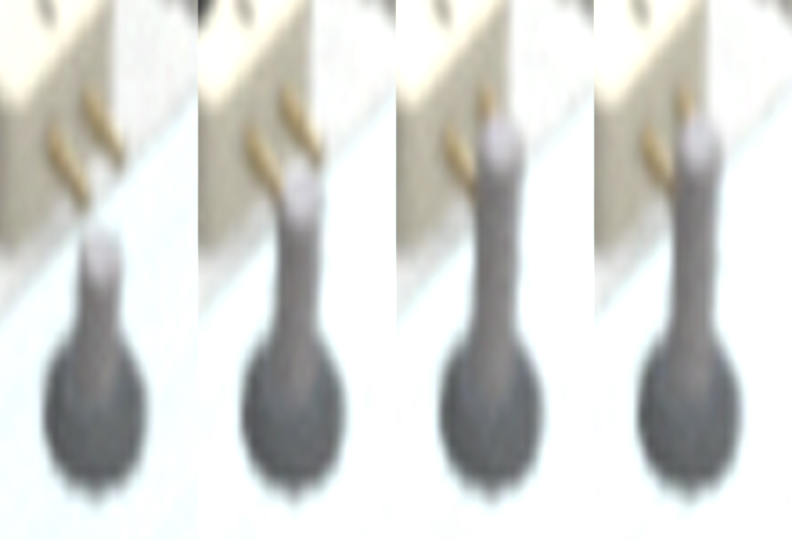

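Tip height over the four panels is about 92, 102, 111 and 111 mm, so it has saturated. I'll do two more slow, firm strokes and compare the images numerically.

Emit:
servo_tool(
  motion=[
    [-1,0,0.04,0,0,0,0],
    [-1,0,0.05,0,0,0,0],
    [-1,0,0.051,0,0,0,0],
    [-1,0,0.051,0,0,0,0],
    [-1,0,0.005,0,0,0,0],
    [-1,0,0.005,0,0,0,0],
    [-1,0,0.005,0,0,0,0],
    [-1,0,0.005,0,0,0,0],
    [-1,0,0.04,0,0,0,0],
    [-1,0,0.05,0,0,0,0],
    [-1,0,0.051,0,0,0,0],
    [-1,0,0.051,0,0,0,0],
  ],
)

```text
clock: 9.88
eef_pos: [603.6, 97.4, 114.5]
tcp_rot: [-1.573, -0.001, 1.254]
contact_force: [-11.0, -1.6, 44.1]
opening: 0.001
```

Emit:
servo_tool(
  motion=[
    [-1,0,-0.051,0,0,0,0],
    [-1,0,-0.071,0,0,0,0],
    [-1,0,-0.071,0,0,0,0],
  ],
)

```text
clock: 10.25
eef_pos: [602.8, 97.3, 182.0]
tcp_rot: [-1.572, -0.001, 1.254]
contact_force: [0.6, 0.3, -0.4]
opening: -0.003
```

Run:
```python
from rig import r
from h import *
import cv2
s=r.sense();print(s["clock"],s["eef_pos"],s["contact_force"],s["tcp_rot"])
im=cv2.resize(r.grab_frame("scene")[150:300,240:440],None,fx=4,fy=4,interpolation=cv2.INTER_CUBIC)[:,:,::-1]
cv2.imwrite("pics/s4.png",im)
# pin tip template tracked vertically against s3
a=cv2.imread("pics/s3.png")[190:235,382:414]
for n in("s1","s2","s3","s4"):
    q=cv2.imread(f"pics/{n}.png")[170:270,378:420]; _,v,_,l=cv2.minMaxLoc(cv2.matchTemplate(q,a,5)); print(n,round(v,3),l[1]+170-190)
p=[559.06,47.87,-.381]
R=Ro.from_euler("xyz",s["tcp_rot"]).as_matrix()
print(R.T.round(3).tolist())
from math import sin,cos
def fin(th,gap): return world(p,[12-58*cos(th)-gap*sin(th),-68-58*sin(th)+gap*cos(th),85])[0]
cur=s["eef_pos"]
for n,X in [("above start",fin(.1,40)+[0,0,100]),("start",fin(.1,40))]+[(th,fin(th,24)) for th in(.1,.4,.7,1.,1.3,1.5,1.6)]:
    print(n,X.round(),"rel now",(R.T@(X-cur)).round(1),"rel start",(R.T@(X-fin(.1,40))).round(1))
```

```text
10.25 [602.81324636  97.32035625 182.00223385] [ 0.55692805  0.29250952 -0.42896757] [-1.57223157e+00 -7.59940713e-04  1.25399506e+00]
s1 0.816 15
s2 0.999 0
s3 1.0 0
s4 0.999 0
[[0.312, 0.95, 0.001], [0.002, 0.0, -1.0], [-0.95, 0.312, -0.001]]
above start [500.  35. 185.] rel now [-91.3  -3.2  77.9] rel start [   0.1 -100.    -0.1]
start [500.  35.  85.] rel now [-91.4  96.8  78.1] rel start [0. 0. 0.]
0.1 [496.  19.  85.] rel now [-107.4   96.8   77.5] rel start [-16.   -0.   -0.6]
0.4 [486.   3.  85.] rel now [-125.8   96.8   81.4] rel start [-34.4  -0.    3.3]
0.7 [482. -15.  85.] rel now [-144.5   96.8   79.6] rel start [-53.   -0.    1.5]
1.0 [484. -34.  85.] rel now [-161.8   96.8   72.4] rel start [-70.4  -0.   -5.7]
1.3 [491. -51.  85.] rel now [-176.2   96.8   60.4] rel start [-84.8  -0.  -17.7]
1.5 [498. -61.  85.] rel now [-183.6   96.8   50.3] rel start [-92.1  -0.  -27.8]
1.6 [502. -66.  85.] rel now [-186.4   96.8   44.7] rel start [-95.   -0.  -33.4]
```

The pin tip is at the identical height after four more full strokes, so it's fully out. Now the lever.

Emit:
servo_tool(
  motion=[
    [-1,-0.091,0,0.078,0,0,0],
    [-1,-0.091,0,0.078,0,0,0],
    [-1,-0.091,0.01,0.078,0,0,0],
    [-1,-0.091,0.06,0.078,0,0,0],
    [-1,-0.091,0.096,0.078,0,0,0],
    [-1,-0.091,0.096,0.078,0,0,0],
    [-1,-0.091,0.096,0.078,0,0,0],
  ],
)

```text
clock: 11.18
eef_pos: [500.3, 35.2, 85.4]
tcp_rot: [-1.57, 0.0, 1.254]
contact_force: [0.3, 0.1, 1.6]
opening: 0.005
```

Emit:
servo_tool(
  motion=[
    [-1,-0.016,0,0,0,0,0],
    [-1,-0.025,0,0.002,0,0,0],
    [-1,-0.034,0,0.003,0,0,0],
    [-1,-0.044,0,0.003,0,0,0],
    [-1,-0.053,0,0.002,0,0,0],
    [-1,-0.062,0,-0.002,0,0,0],
    [-1,-0.07,0,-0.006,0,0,0],
    [-1,-0.078,0,-0.012,0,0,0],
    [-1,-0.085,0,-0.019,0,0,0],
    [-1,-0.092,0,-0.028,0,0,0],
    [-1,-0.095,0,-0.036,0,0,0],
    [-1,-0.095,0,-0.038,0,0,0],
  ],
)

```text
clock: 12.68
eef_pos: [505.7, -67.4, 85.0]
tcp_rot: [-1.569, 0.001, 1.254]
contact_force: [-6.9, -0.9, 3.4]
opening: -0.001
```

Run:
```python
from rig import r
import cv2
s=r.sense();print(s["clock"],s["eef_pos"],s["contact_force"])
im=cv2.resize(r.grab_frame("top")[200:350,265:440],None,fx=4,fy=4,interpolation=cv2.INTER_CUBIC)
cv2.imwrite("pics/t5.png",im[:,:,::-1])
```

```text
12.675 [505.71204473 -67.38443137  84.97124789] [-6.87087269 -0.89732555  3.43081329]
```

Emit:
servo_tool(
  motion=[
    [-1,0,0,0.02,0,0,0],
    [-1,0,0,0.04,0,0,0],
    [-1,0,-0.05,0.05,0,0,0],
    [-1,0,-0.11,0.09,0,0,0],
    [-1,0,-0.15,0.15,0,0,0],
    [-1,0,-0.15,0.15,0,0,0],
    [-1,0,-0.15,0.15,0,0,0],
  ],
)

```text
clock: 13.6
eef_pos: [364.1, -20.1, 236.4]
tcp_rot: [-1.575, -0.001, 1.255]
contact_force: [0.0, -0.7, -0.6]
opening: -0.002
```

Run:
```python
from rig import r
import cv2
s=r.sense();print(s["clock"],s["eef_pos"],s["contact_force"])
im=cv2.resize(r.grab_frame("top")[200:350,265:440],None,fx=4,fy=4,interpolation=cv2.INTER_CUBIC)
cv2.imwrite("pics/t6.png",im[:,:,::-1])
im=r.grab_frame("scene")[:,:,::-1]
cv2.imwrite("pics/s6.png",im)
```

```text
13.6 [364.13992117 -20.09943109 236.40562289] [ 0.03394874 -0.71426957 -0.63459346]
```

View pics/t6.png

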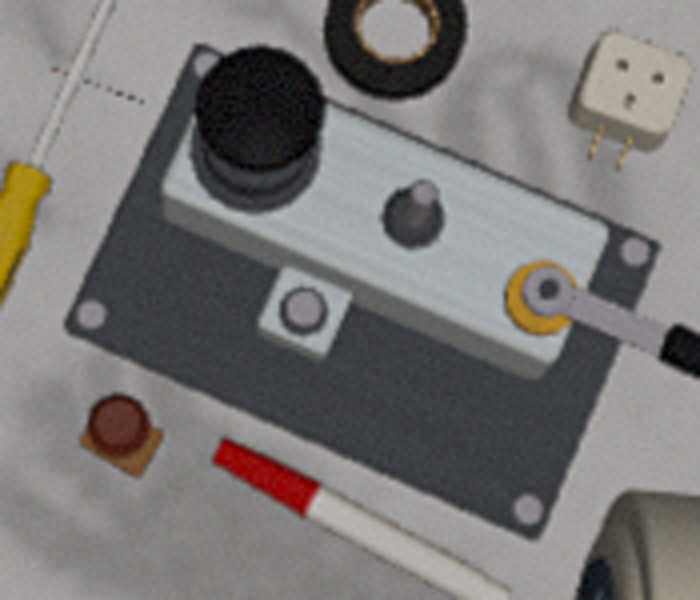

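The lever runs from (548,289) to about (690,348). Its slope is 0.42, against 0.43 for the plate's long edge, so it is at about 1.57 rad. The plunger is up, the button is out, the loose things haven't moved and the arm is clear, so I'm handing in.

Run:
```python
from rig import r
from h import *
p=[559.06,47.87,-.381];c=r.calibration("top")
for z in(100,105,110,114): print(z,((proj(c,world(p,[22,-8,z]))[0]-[265,200])*4).round(0))
print(r.sense()["qvel"].round(3)); print(r.sign_off())
```

```text
100 [420. 201.]
105 [421. 198.]
110 [423. 196.]
114 [424. 193.]
[-0.006  0.026 -0.001  0.001  0.003  0.001]
the job is handed in; nothing more can be done
None
```

I pumped the plunger until the pin was fully out, pushed the lever round to the unit's right-hand end, and handed the job in at about 13.6 s. No verdict was reported.

- **Pin:** Nine full strokes, each to the bottom stop and back up. The tip stayed at the same height over the last three strokes. The scene camera put it at about 111–112 mm and the top camera at about 114 mm or a little over; 114 mm is fully out. The two differ by 2–3 mm. I could not make out the narrow neck clearly.
- **Lever:** It lines up with the unit's long edge, at about 1.57 rad by eye.
- **Everything else:** The plunger is up, the bleed button is out, and the loose things in view look where they were. The arm is clear of everything and reads no contact force.

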